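# Flex the tube tongs: free ones to stock, seized ones to repair

## Robot

A 7-joint arm with a two-finger parallel gripper is mounted at the origin on the work surface. World frame = base frame: x ahead of the robot, y to its left, z up, the work surface at z = 0. Lengths are in m, angles in rad, forces in N, time in s.
With the tool pointing down it reaches from about 0.4 to 0.925 m from the base axis. Payload 4.1 kg.
Tool frame: the origin (TCP) lies on the centre line of the jaws, within the pads' length; the fingertips stand 11 mm ahead of it and the grasp point (between the pads) lies 8 mm behind it; z points along the fingers, y is the line along which they close (so a half turn about z gives the same grasp; the last joint's range is limited). The gripper opens to 85 mm and grips with 20 to 120 N. Pads are 22 mm wide; open, the fingers measure 114 mm over their backs; the gripper's body (76 mm by 85 mm) begins 54 mm behind the grasp point. The pads swing forward as they close: fully open they stand 13 mm farther back than shut.
Start: joints at [-1.238, 0.398, 0.045, 1.537, -0.019, 1.207, -0.051], TCP at [0.272, 0.59, 0.242] pointing down, gripper open.
Joint ranges: [-2.82, 2.82], [-0.49, 2.23], [-1.37, 1.46], [0, 2.46], [-1.36, 4.5], [0.23, 2], [-2.94, 2.94]. Speed limits (rad/s): [2.57, 2.57, 3.14, 3.14, 3.14, 3.14, 3.14].

## Interface

Orientations are given as a unit quaternion [w, x, y, z].
In Python, from station import ctrl, grab_frame, camera_model gives the robot as it stands.
- The arm moves only by the tool play_rows, never from a script. Its argument "deltas" is a list that holds one entry, the list of rows, each a list of 6 numbers: the shift along the tool's x, y, z in m, then the turn, a rotation vector about the tool's x, y, z in degrees. In form: [[[tx, ty, tz, rx, ry, rz], ...]]. A call has 1 to 12 rows; each row shifts and turns the commanded pose from where the row before left it, along the tool's axes as they then stand; what a row does not reach is not made up. A row lasts 1/12 s, in which the tool goes at most 41.7 mm and 7.16 degrees, less where a joint would pass 70% of its speed; a pose out of reach is approached as far as the arm can. A call with a gripper value outside its range is refused whole. "hand" is the closure, from 0 (fully open) to 1 (shut), set as the call begins (left out, the last holds). The fingers move at their own pace and stop on an object; "force" is the grip in N (left out, the last holds). Time passes only in rows, so rows that do not move let the fingers close. It gives the time, the measured TCP pose, the force, the opening and the grip force at its end, in the units of the state.
- ctrl.read_state(): the state, without advancing time (a new reading comes with each control period).
- grab_frame(name): name is "side" or "top"; returns (picture, depth): 420x560x3 uint8, red, green, blue; 420x560 float32, m along the optical axis (not along the pixel's ray), 0 where there is no reading.
- camera_model(name): a dict with "fx", "fy", "cx", "cy" (pixels), "k1" (the pictures are not rectified: a ray, as slopes to the right and down, at radius r is drawn at 1 + k1 r^2 times it, then the intrinsics apply), "R" (3x3) and "t" (3): a world point X has camera coordinates R X + t. Camera axes: x right, y down, z forward; pixel columns grow to the right and rows downward; lengths in m; the calibration is good to about 2 mm. A picture is of the moment at which its call begins. camera_model takes no time and is no camera call.
- ctrl.finish_job(): hands the job in; it is judged then, once.
The state is a dict: "t": time; "joints": joint angles; "qvel": joint speeds; "tau": joint torques, N m; "ee_pos": TCP position; "ee_rot": TCP orientation; "ft_force": force on the tool from outside, world axes, zero at the start; "ft_torque": the same for the moment, N m; "opening": opening from 0.0 (shut) to 1.0 (fully open); "finger_force": force on a finger pad.
Only numpy, scipy, OpenCV 4.12 (cv2) and the standard library are available. Lean on these libraries where they do the work, as an engineer would, in place of code of your own. Each camera call takes 0.05 s, during which the arm holds its last target. There are 200 camera calls.

## Task

Flex each of the three tube tongs by pinching its two finger studs together, and carry it by those studs. Lay the ones that shut in the solid-sided stock tray, shut, and the ones that are seized and stay open in the slatted repair tray, each flat on the tray's floor, side by side and set down rather than dropped. Do not disturb the racks, bottle, jar, caps and vial.

Things in the scene. Friction and masses are not known exactly. Their poses are not given: they have to be found in the camera images.
- tongs1_mid (a point): Steel tube tongs, built like scissors, lying flat on the bench; the three look alike and any number of them, from none to all, may be seized. 136 mm long over all, about 0.14 kg. This point is half-way along the length, 8 mm above the underside; its x axis points from the jaws to the handle end, z up. Two handle bars (11 mm wide, within 16 mm of the underside) run from the hinge rivet to two upright finger studs; the jaws reach 70 mm to -x of this point.
- tongs1_pivot (a point): Its hinge rivet (16 mm across, 18 mm high): on the axis, 8 mm above the underside, 15 mm to -x of the mid point.
- tongs1_stud_a (a point): Half-way up one finger stud: round steel post 14 mm across, 30 mm tall from the underside, at the end of the handle that belongs to the same leg as the mid point, 75 mm from the rivet axis.
- tongs1_stud_b (a point): Half-way up the other finger stud, same size, on the hinged leg, 75 mm from the rivet axis. Pinching the two studs towards each other shuts the tongs.
- hinge1 (a joint): Angle in rad by which the legs are spread: 0 is fully shut (studs 22 mm apart centre to centre, 36 mm over their outsides), 0.22 to 0.30 at the start (52 to 58 mm over the outsides). A free hinge shuts fully under about 2 N at the studs and stays where it is left. A seized one has at most a few mm of play and then sticks fast at about 0.20 rad, 50 mm over the studs (46 mm or more in a hard grip).
- tongs2_mid (a point): Another of the tongs, same as tongs1 and with the same point and axes.
- tongs2_pivot (a point): Its hinge rivet (16 mm across, 18 mm high): on the axis, 8 mm above the underside, 15 mm to -x of the mid point.
- tongs2_stud_a (a point): Half-way up one finger stud: round steel post 14 mm across, 30 mm tall from the underside, at the end of the handle that belongs to the same leg as the mid point, 75 mm from the rivet axis.
- tongs2_stud_b (a point): Half-way up the other finger stud, same size, on the hinged leg, 75 mm from the rivet axis. Pinching the two studs towards each other shuts the tongs.
- hinge2 (a joint): Angle in rad by which the legs are spread: 0 is fully shut (studs 22 mm apart centre to centre, 36 mm over their outsides), 0.22 to 0.30 at the start (52 to 58 mm over the outsides). A free hinge shuts fully under about 2 N at the studs and stays where it is left. A seized one has at most a few mm of play and then sticks fast at about 0.20 rad, 50 mm over the studs (46 mm or more in a hard grip).
- tongs3_mid (a point): Another of the tongs, same as tongs1 and with the same point and axes.
- tongs3_pivot (a point): Its hinge rivet (16 mm across, 18 mm high): on the axis, 8 mm above the underside, 15 mm to -x of the mid point.
- tongs3_stud_a (a point): Half-way up one finger stud: round steel post 14 mm across, 30 mm tall from the underside, at the end of the handle that belongs to the same leg as the mid point, 75 mm from the rivet axis.
- tongs3_stud_b (a point): Half-way up the other finger stud, same size, on the hinged leg, 75 mm from the rivet axis. Pinching the two studs towards each other shuts the tongs.
- hinge3 (a joint): Angle in rad by which the legs are spread: 0 is fully shut (studs 22 mm apart centre to centre, 36 mm over their outsides), 0.22 to 0.30 at the start (52 to 58 mm over the outsides). A free hinge shuts fully under about 2 N at the studs and stays where it is left. A seized one has at most a few mm of play and then sticks fast at about 0.20 rad, 50 mm over the studs (46 mm or more in a hard grip).
- stock_tray: The stock tray, fixed: white plastic, open on top, solid side walls 30 mm high; 200 mm (its x) by 260 mm (its y) outside, walls 4 to 5 mm thick, floor 4 mm thick; big enough for three tongs side by side, head to tail. Origin under the centre of the floor, at bench height; z up.
- repair_tray: The repair tray, fixed: white plastic, open on top, slatted sides, two rails and short posts, 46 mm high, with gaps between them; 200 mm (its x) by 260 mm (its y) outside, walls 4 to 5 mm thick, floor 4 mm thick; big enough for three tongs side by side, head to tail. Origin under the centre of the floor, at bench height; z up.
- rack_a: Bystander: small white tube rack, 60 x 60 mm, 115 mm tall with its capped tubes. Origin under its centre.
- rack_b: Bystander: small grey tube rack, same size as rack_a. Origin under its centre.
- bottle: Bystander: slim standing bottle with a screw cap, 34 mm across, 100 mm tall. Origin under its centre.
- cap_a: Bystander: loose screw cap, 28 mm across, 12 mm high. Origin under its centre.
- cap_b: Bystander: another such loose screw cap.
- jar: Bystander: squat jar with lid, 56 mm across, 60 mm tall. Origin under its centre.
- vial: Bystander: small closed tube lying down, 13 mm across, 45 mm long. Origin under its middle at bench height.

How it is judged:
By the outcome, as a careful person would: the job done as asked, in the order asked, and still so for the second after the job is handed in, with the robot touching nothing.
It also fails if it takes over 72 s, if anything falls off the work surface, if the arm or the gripper's body presses on something with over 40 N, if the wrist force passes 120 N, or if a joint passes its speed limit or range.

## Working session

There is one attempt and no reset: what is moved stays moved. The work goes in short steps, Python scripts to look and compute and a tool call to move; the robot and the scene stay as the last step left them, time stands still between calls to the robot, and variables do not carry over. Pictures are saved under pics/ and viewed, at most 10 in all, crops included, and the job is handed in when it is done.

Besides the shell and the picture viewer there is one more tool, called after "Call:" as name([rows], argument=value, ...), one row to a line, values as JSON. play_rows: Moves the arm, as the interface text tells. Its arguments: {"type":"object","properties":{"deltas":{"type":"array","items":{"type":"array","items":{"type":"array","items":{"type":"number"}}}},"hand":{"type":"number"},"force":{"type":"number"}},"required":["deltas"]}

```bash
mkdir -p pics; cat > h.py <<'E'
import numpy as np, cv2
from station import ctrl, grab_frame, camera_model
def ray(m,u,v):
    x=(u-m['cx'])/m['fx'];y=(v-m['cy'])/m['fy'];a,b=x,y
    for _ in range(20):
        k=1+m['k1']*(a*a+b*b);a,b=x/k,y/k
    R=np.array(m['R']);t=np.array(m['t'])
    return -R.T@t, R.T@np.array([a,b,1.])
def onz(m,u,v,z):
    c,d=ray(m,u,v);return c+d*(z-c[2])/d[2]
def px(m,X):
    c=np.array(m['R'])@np.array(X)+np.array(m['t']);a,b=c[:2]/c[2];k=1+m['k1']*(a*a+b*b)
    return m['cx']+m['fx']*a*k,m['cy']+m['fy']*b*k
def grab(n,tag):
    p,d=grab_frame(n);cv2.imwrite(f'pics/{tag}.png',p[:,:,::-1]);np.savez(f'pics/{tag}.npz',p=p,d=d);return p,d
E
python3 - <<'E'
from h import *
for n in('top','side'):
    p,d=grab(n,n+'0');m=camera_model(n);c,r=ray(m,280,210);print(n,c,r,m['fx'],m['k1'])
print(ctrl.read_state())
E
```

```text
top [ 0.46207797 -0.00503395  1.21879566] [ 0.10793464  0.00652476 -0.99415984] 508.6205444563198 -0.06321822162803963
side [0.14475489 0.54311435 0.57928368] [ 0.50468537 -0.6183247  -0.60251235] 412.60122536682485 -0.010349946159958472
{'t': 0.1, 'joints': array([-1.23798301,  0.39912268,  0.04503317,  1.53777256, -0.01869992,
        1.20692683, -0.05068343]), 'qvel': array([-0.00035182, -0.00195246,  0.00017585, -0.00377873, -0.00133183,
       -0.00019872,  0.00069311]), 'tau': array([ 4.40690041e-03, -4.76266515e+01,  1.37071285e+00, -2.54948705e+01,
        1.20448341e-02,  5.09280726e-03, -2.15353555e-05]), 'ee_pos': array([0.27177471, 0.5898307 , 0.24135603]), 'ee_rot': array([-1.32848030e-04,  2.14168959e-01,  9.76796212e-01, -8.94193254e-04]), 'ft_force': array([ 0.09500921, -0.34433544,  0.13397719]), 'ft_torque': array([ 0.02534899,  0.02723524, -0.04936044]), 'finger_force': 0.0, 'opening': 0.9949729382680893}
```

View pics/top0.png

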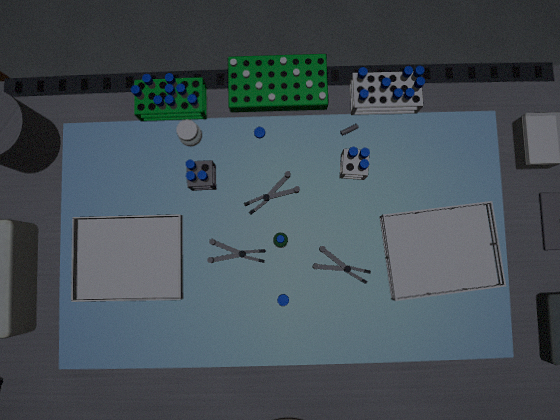

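View pics/side0.png

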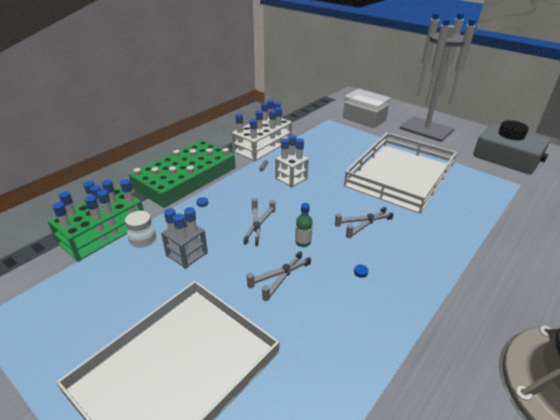

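The top view shows:
- Solid stock tray at left (73–182, 215–300), slatted repair tray at right (382–502, 203–298).
- Tongs with rivets at about (266,197), (242,254) and (347,268), and the bottle at (280,240) between them.

I'll measure with depth and ray casting.

```bash
cat >> h.py <<'E'
def cloud(m,d):
    v,u=np.mgrid[0:420,0:560];P=cv2.undistortPoints(np.stack([u,v],-1).reshape(-1,1,2).astype(np.float32),np.array([[m['fx'],0,m['cx']],[0,m['fy'],m['cy']],[0,0,1.]]),np.array([m['k1'],0,0,0])).reshape(420,560,2)
    C=np.dstack([P*d[...,None],d]);return (C-np.array(m['t']))@np.array(m['R'])
def blobs(p,d,m,roi,lo=.021,hi=.042):
    W=cloud(m,d);Z=W[...,2];k=((Z>lo)&(Z<hi)).astype(np.uint8);M=np.zeros_like(k);x0,y0,x1,y1=roi;M[y0:y1,x0:x1]=k[y0:y1,x0:x1]
    n,L,s,c=cv2.connectedComponentsWithStats(M)
    return [(c[i].round(1),s[i,4],onz(m,*c[i],.03).round(4),round(float(np.median(Z[L==i])),4)) for i in range(1,n) if s[i,4]>5]
E
python3 - <<'E'
from h import *
f=np.load('pics/top0.npz');p,d=f['p'],f['d'];m=camera_model('top');Z=cloud(m,d)[...,2]
print('bench',np.median(Z[320:350,200:400]),Z[320:350,200:400].std())
for r in blobs(p,d,m,(185,120,378,320)):print(r)
for n,q in dict(A=(266,197),B=(242,254),C=(347,268)).items():print(n,onz(m,*q,.018).round(4))
# trays: white mask
g=p.min(2)>110
for n,(x0,x1) in dict(stock=(60,195),repair=(375,512)).items():
    M=np.zeros(g.shape,np.uint8);M[195:310,x0:x1]=g[195:310,x0:x1]
    c=max(cv2.findContours(M,0,2)[0],key=cv2.contourArea);b=cv2.boxPoints(cv2.minAreaRect(c));print(n,[onz(m,*q,.004).round(3) for q in b], [q.round(0) for q in b])
print({n:onz(m,*q,z).round(3) for n,q,z in [('bottle',(280,240),.1),('cap',(283,300),.01),('capb',(259,132),.01),('ra',(354,155),.11),('rb',(200,175),.11)]})
big=cv2.resize(p[160:290,195:385],None,fx=4.2,fy=4.2,interpolation=2);cv2.imwrite('pics/z.png',np.clip(big[:,:,::-1]*1.6,0,255).astype(np.uint8))
E
```

```text
bench -0.00019864732097178662 0.0720322422153413
(array([194.3, 137.2]), np.int32(95), array([0.7727, 0.2038, 0.03  ]), 0.0313)
(array([341.6, 161.6]), np.int32(26), array([ 0.7027, -0.1468,  0.03  ]), 0.0321)
(array([206.5, 181.4]), np.int32(81), array([0.6644, 0.1753, 0.03  ]), 0.0321)
(array([287. , 173.4]), np.int32(25), array([ 0.6779, -0.0161,  0.03  ]), 0.0293)
(array([341.1, 175. ]), np.int32(7), array([ 0.6704, -0.1443,  0.03  ]), 0.0272)
(array([354.8, 175.7]), np.int32(52), array([ 0.6679, -0.1767,  0.03  ]), 0.0318)
(array([296.3, 188.4]), np.int32(29), array([ 0.6413, -0.0371,  0.03  ]), 0.0277)
(array([211.6, 241.3]), np.int32(29), array([0.522 , 0.1649, 0.03  ]), 0.0292)
(array([322.3, 248.4]), np.int32(29), array([ 0.4983, -0.0933,  0.03  ]), 0.0283)
(array([209.5, 259.5]), np.int32(32), array([0.4797, 0.1703, 0.03  ]), 0.0291)
(array([315.5, 265.8]), np.int32(28), array([ 0.4585, -0.0761,  0.03  ]), 0.0294)
A [0.6245 0.0353 0.018 ]
B [0.4908 0.0952 0.018 ]
C [ 0.4512 -0.1505  0.018 ]
stock [array([0.585, 0.502, 0.004]), array([0.584, 0.247, 0.004]), array([0.396, 0.243, 0.004]), array([0.394, 0.495, 0.004])] [array([ 75., 220.], dtype=float32), array([179., 217.], dtype=float32), array([181., 296.], dtype=float32), array([ 77., 299.], dtype=float32)]
repair [array([ 0.577, -0.245,  0.004]), array([ 0.602, -0.511,  0.004]), array([ 0.403, -0.522,  0.004]), array([ 0.38 , -0.26 ,  0.004])] [array([383., 214.], dtype=float32), array([492., 201.], dtype=float32), array([502., 283.], dtype=float32), array([394., 297.], dtype=float32)]
{'bottle': array([0.517, 0.004, 0.1  ]), 'cap': array([0.381, 0.002, 0.01 ]), 'capb': array([0.786, 0.049, 0.01 ]), 'ra': array([ 0.701, -0.165,  0.11 ]), 'rb': array([0.666, 0.177, 0.11 ])}
```

View pics/z.png

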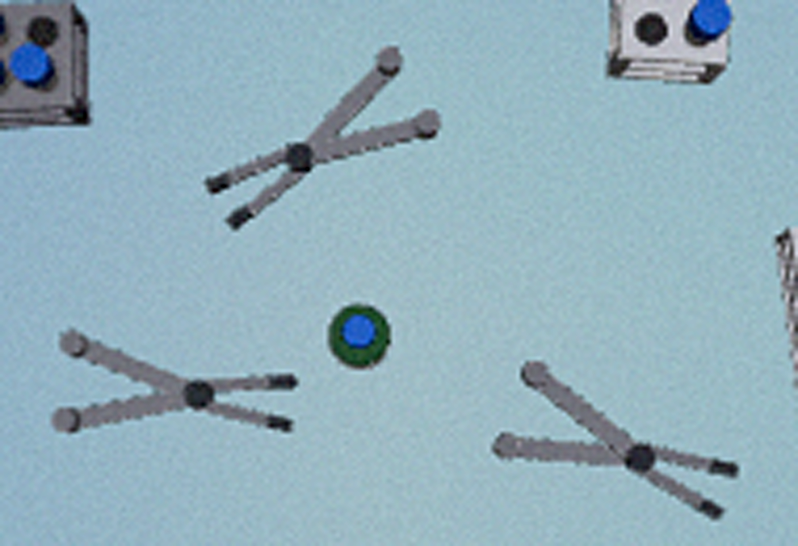

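The crop shows all three tongs clearly. The numbers fit: stud spacing is 42–43 mm centre to centre, the rivet-to-stud-midpoint distance is about 72 mm, and heights read about 29 mm. I'll start with tongs B, nearest the stock tray.

```bash
cat > go.py <<'E'
import sys
from h import *
from scipy.spatial.transform import Rotation as Ro
# usage: x y z yangle(deg of tool y in world)
x,y,z,a=map(float,sys.argv[1:5]);s=ctrl.read_state();q=s['ee_rot'];R=Ro.from_quat([q[1],q[2],q[3],q[0]]).as_matrix()
ya=np.degrees(np.arctan2(R[1,1],R[0,1]));w=(a-ya+180)%360-180
print('pos',s['ee_pos'].round(4),'ya',round(ya,1),'tilt',R[:,2].round(4),'tool shift mm',(R.T@(np.array([x,y,z])-s['ee_pos'])*1e3).round(1),'rz',round(-w,1))
print('after turn shift', end=' ');c,n=np.cos(np.radians(a)),np.sin(np.radians(a));d=np.array([x,y])-s['ee_pos'][:2]
print('x',round(1e3*(d@[-n,c]*-1*-1 if False else d@np.array([-n,c])),1),'y',round(1e3*(d@np.array([c,n])),1),'t',s['t'],'open',s['opening'])
E
python3 go.py .501 .1676 .2 -7.3
```

```text
pos [0.2718 0.5898 0.2414] ya 65.3 tilt [-6.0e-04 -1.7e-03 -1.0e+00] tool shift mm [-384.9 -287.5   41.9] rz 72.6
after turn shift x -389.7 y 281.0 t 0.1 open 0.9949729382680893
```

Call:
play_rows([
  [[-0.032,-0.024,0,0,0,0],[-0.032,-0.024,0,0,0,0],[-0.032,-0.024,0,0,0,0],[-0.032,-0.024,0,0,0,0],[-0.032,-0.024,0,0,0,0],[-0.032,-0.024,0,0,0,0],[-0.032,-0.024,0,0,0,0],[-0.032,-0.024,0,0,0,0],[-0.032,-0.024,0,0,0,0],[-0.032,-0.024,0,0,0,0],[-0.032,-0.024,0,0,0,0],[-0.032,-0.024,0,0,0,0]],
], hand=0, force=40)

```text
t: 1.1
ee_pos: [0.5005, 0.1662, 0.2421]
ee_rot: [-0.0, 0.214, 0.977, 0.0]
ft_force: [0.0, -0.1, -0.7]
opening: 1.001
finger_force: 0.0
```

Call:
play_rows([
  [[0,0,0.01,0,0,6],[0,0,0.01,0,0,6],[0,0,0.01,0,0,6],[0,0,0.01,0,0,6],[0,0,0.01,0,0,6],[0,0,0.01,0,0,6],[0,0,0.01,0,0,6],[0,0,0.01,0,0,6],[0,0,0.01,0,0,6],[0,0,0.01,0,0,6],[0,0,0,0,0,6],[0,0,0,0,0,6]],
])

```text
t: 2.1
ee_pos: [0.4993, 0.1678, 0.1412]
ee_rot: [-0.0, 0.749, 0.662, -0.001]
ft_force: [0.5, 0.0, 0.4]
opening: 1.0
finger_force: 0.0
```

```bash
python3 go.py .501 .1676 .014 -7.3
```

```text
pos [0.4993 0.1678 0.1412] ya -7.0 tilt [-0.0021 -0.0011 -1.    ] tool shift mm [  0.2   1.9 127.2] rz 0.3
after turn shift x 0.0 y 1.7 t 2.1 open 1.0001300686956265
```

Call:
play_rows([
  [[0,0.001,0.015,0,0,0],[0,0.001,0.015,0,0,0],[0,0,0.015,0,0,0],[0,0,0.015,0,0,0],[0,0,0.015,0,0,0],[0,0,0.015,0,0,0],[0,0,0.015,0,0,0],[0,0,0.012,0,0,0],[0,0,0.01,0,0,0],[0,0,0,0,0,0],[0,0,0,0,0,0]],
])

```text
t: 3.02
ee_pos: [0.5021, 0.1678, 0.015]
ee_rot: [-0.0, 0.747, 0.664, -0.0]
ft_force: [0.4, -0.2, 0.3]
opening: 1.003
finger_force: 0.0
```

Call:
play_rows([
  [[0,0,0,0,0,0],[0,0,0,0,0,0],[0,0,0,0,0,0],[0,0,0,0,0,0],[0,0,0,0,0,0],[0,0,0,0,0,0],[0,0,0,0,0,0],[0,0,0,0,0,0],[0,0,0,0,0,0],[0,0,0,0,0,0],[0,0,0,0,0,0],[0,0,0,0,0,0]],
], hand=1, force=40)

```text
t: 4.02
ee_pos: [0.5023, 0.1688, 0.0165]
ee_rot: [-0.001, 0.747, 0.664, 0.001]
ft_force: [-3.3, 2.0, 8.1]
opening: 0.397
finger_force: 38.9
```

Opening 0.397 is about 34–36 mm, so tongs B is free and shut. It goes to the stock tray.

Call:
play_rows([
  [[0,0,-0.008,0,0,0],[0,0,-0.012,0,0,0],[0,0,-0.02,0,0,0],[0,0,-0.02,0,0,0],[0,0,-0.02,0,0,0],[0,0,-0.02,0,0,0],[0,0,-0.02,0,0,0],[0,0,-0.02,0,0,0],[0,0,-0.02,0,0,0],[0,0,-0.01,0,0,0],[0,0,0,0,0,0]],
], force=60)

```text
t: 4.93
ee_pos: [0.5039, 0.1681, 0.1881]
ee_rot: [0.001, 0.748, 0.664, 0.003]
ft_force: [-0.8, 0.8, -1.7]
opening: 0.383
finger_force: 59.7
```

```bash
python3 go.py .43 .445 .1 90; python3 -c "
from h import *
grab('side','side1')"
```

```text
pos [0.5039 0.1681 0.1881] ya -6.8 tilt [ 0.005   0.0027 -1.    ] tool shift mm [ 265.9 -106.4   88.4] rz -96.8
after turn shift x 73.9 y 276.9 t 4.9333 open 0.38257248668331106
```

View pics/side1.png

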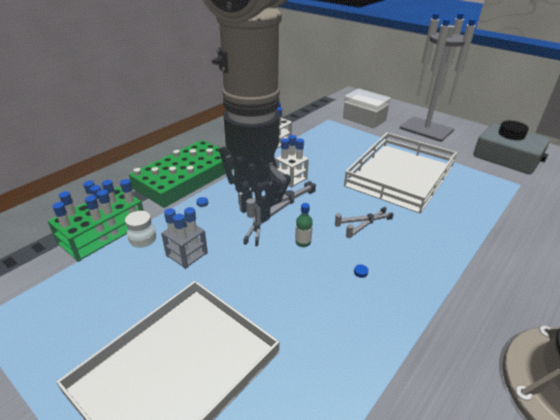

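The tongs are held shut and level at about (290,198), clear of everything.

Call:
play_rows([
  [[0.022,-0.009,0,0,0,0],[0.022,-0.009,0,0,0,0],[0.022,-0.009,0,0,0,0],[0.022,-0.009,0,0,0,0],[0.022,-0.009,0,0,0,0],[0.022,-0.009,0,0,0,0],[0.022,-0.009,0,0,0,0],[0.022,-0.009,0,0,0,0],[0.022,-0.009,0,0,0,0],[0.022,-0.009,0,0,0,0],[0.022,-0.009,0,0,0,0],[0.024,-0.008,0,0,0,0]],
])

```text
t: 5.98
ee_pos: [0.4259, 0.4444, 0.1832]
ee_rot: [0.0, 0.748, 0.664, -0.002]
ft_force: [-0.1, 0.1, -1.2]
opening: 0.385
finger_force: 59.7
```

Call:
play_rows([
  [[0,0,0,0,0,-6],[0,0,0,0,0,-6],[0,0,0,0,0,-6],[0,0,0,0,0,-6],[0,0,0,0,0,-6],[0,0,0,0,0,-6],[0,0,0,0,0,-6],[0,0,0,0,0,-6],[0,0,0,0,0,-6],[0,0,0,0,0,-6],[0,0,0,0,0,-6],[0,0,0,0,0,-6]],
])

```text
t: 6.98
ee_pos: [0.4263, 0.4436, 0.183]
ee_rot: [-0.001, 0.212, 0.977, -0.002]
ft_force: [0.2, 1.0, -1.3]
opening: 0.384
finger_force: 59.7
```

Call:
play_rows([
  [[0,0,0.02,0,0,-6],[0,0,0.02,0,0,-6],[0,0,0.02,0,0,-6],[0,0,0.02,0,0,-6],[0,0,0.01,0,0,0],[0,0,0,0,0,0]],
])

```text
t: 7.48
ee_pos: [0.4251, 0.4421, 0.0911]
ee_rot: [-0.003, 0.008, 1.0, -0.003]
ft_force: [-1.4, -0.1, -0.9]
opening: 0.388
finger_force: 59.8
```

```bash
python3 go.py .43 .445 .021 90; python3 - <<'E'
from h import *
for n in ('side','top'):
    p,d=grab(n,n+'2')
a=cv2.imread('pics/top2.png')[190:320,50:300];b=cv2.imread('pics/side2.png')[180:420,0:330]
a=cv2.resize(a,(480,250));b=cv2.resize(b,(480,349));cv2.imwrite('pics/c2.png',np.vstack([a,b]))
E
```

```text
pos [0.4251 0.4421 0.0911] ya 89.1 tilt [-0.0056 -0.0061 -1.    ] tool shift mm [-5.3  3.5 70.1] rz -0.9
after turn shift x -4.9 y 2.9 t 7.4833 open 0.38765507841482916
```

View pics/c2.png

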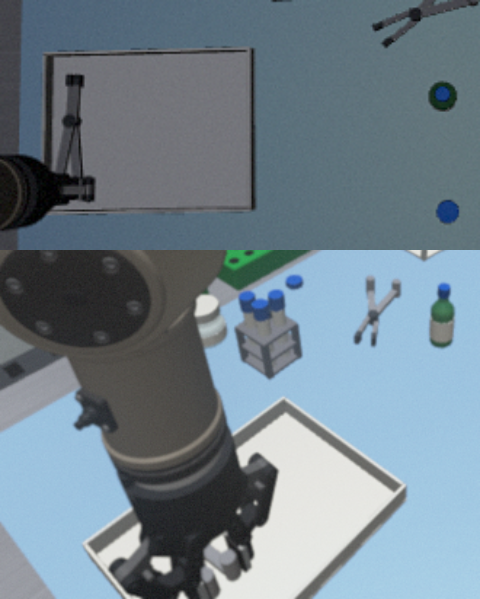

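The tongs lie along the tray's x, over the tray's left part (top view). Lowering with a force check.

Call:
play_rows([
  [[-0.003,0.001,0.01,0,0,0],[-0.002,0.001,0.01,0,0,0],[0,0.001,0.01,0,0,0],[0,0,0.01,0,0,0],[0,0,0.01,0,0,0],[0,0,0.008,0,0,0],[0,0,0.005,0,0,0],[0,0,0.002,0,0,0],[0,0,0.002,0,0,0],[0,0,0,0,0,0],[0,0,0,0,0,0]],
])

```text
t: 8.5
ee_pos: [0.4325, 0.4478, 0.0287]
ee_rot: [0.0, 0.006, 1.0, 0.0]
ft_force: [-0.3, 0.2, -1.2]
opening: 0.385
finger_force: 59.8
```

Call:
play_rows([
  [[0,0,0.002,0,0,0],[0,0,0.002,0,0,0],[0,0,0.002,0,0,0],[0,0,0.001,0,0,0],[0,0,0,0,0,0]],
])

```text
t: 8.92
ee_pos: [0.4321, 0.4474, 0.0211]
ee_rot: [-0.0, 0.006, 1.0, -0.0]
ft_force: [-0.4, 0.4, -1.2]
opening: 0.385
finger_force: 59.8
```

Call:
play_rows([
  [[0,0,0.001,0,0,0],[0,0,0.001,0,0,0],[0,0,0,0,0,0]],
])

```text
t: 9.17
ee_pos: [0.4322, 0.4476, 0.0207]
ee_rot: [-0.0, 0.006, 1.0, -0.0]
ft_force: [-1.9, -1.8, 8.3]
opening: 0.383
finger_force: 60.8
```

Contact at 8 N. Opening a little, then up.

Call:
play_rows([
  [[0,0,0,0,0,0],[0,0,0,0,0,0],[0,0,0,0,0,0],[0,0,0,0,0,0],[0,0,0,0,0,0],[0,0,0,0,0,0]],
], hand=0.45)

```text
t: 9.67
ee_pos: [0.4322, 0.4475, 0.0192]
ee_rot: [-0.0, 0.006, 1.0, -0.0]
ft_force: [-0.1, 0.4, 0.3]
opening: 0.549
finger_force: 0.0
```

Call:
play_rows([
  [[0,0,-0.01,0,0,0],[0,0,-0.02,0,0,0],[0,0,-0.03,0,0,0],[0,0,-0.03,0,0,0],[0,0,-0.03,0,0,0],[0,0,-0.03,0,0,0],[0,0,-0.03,0,0,0]],
])

```text
t: 10.25
ee_pos: [0.4322, 0.4474, 0.2017]
ee_rot: [0.0, 0.006, 1.0, 0.0]
ft_force: [0.4, 0.9, -0.5]
opening: 0.548
finger_force: 0.0
```

```bash
python3 go.py .4784 -.0847 .15 -23.4; python3 go.py .6596 -.0266 .15 29.9
```

```text
pos [0.4322 0.4474 0.2017] ya 89.3 tilt [ 6.e-04  7.e-04 -1.e+00] tool shift mm [ -53.1 -531.5   51.4] rz 112.7
after turn shift x -470.0 y 253.7 t 10.25 open 0.548003515865075
pos [0.4322 0.4474 0.2017] ya 89.3 tilt [ 6.e-04  7.e-04 -1.e+00] tool shift mm [-233.5 -471.    51.5] rz 59.4
after turn shift x -524.3 y -39.1 t 10.25 open 0.548003515865075
```

Call:
play_rows([
  [[-0.017,-0.034,0,0,0,0],[-0.017,-0.034,0,0,0,0],[-0.017,-0.034,0,0,0,0],[-0.017,-0.034,0,0,0,0],[-0.017,-0.034,0,0,0,0],[-0.017,-0.034,0,0,0,0],[-0.017,-0.034,0,0,0,0],[-0.017,-0.034,0,0,0,0],[-0.017,-0.034,0,0,0,0],[-0.017,-0.034,0,0,0,0],[-0.017,-0.034,0,0,0,0],[-0.017,-0.034,0,0,0,0]],
], hand=0)

```text
t: 11.25
ee_pos: [0.6315, 0.0352, 0.2003]
ee_rot: [0.0, 0.006, 1.0, 0.0]
ft_force: [0.3, -0.6, 0.7]
opening: 1.001
finger_force: 0.0
```

Call:
play_rows([
  [[-0.015,-0.032,0,0,0,0],[-0.014,-0.031,0,0,0,0],[0,0,0,0,0,6],[0,0,0,0,0,6],[0,0,0,0,0,6],[0,0,0,0,0,6],[0,0,0,0,0,6],[0,0,0.01,0,0,6],[0,0,0.01,0,0,6],[0,0,0.01,0,0,6],[0,0,0.01,0,0,6],[0,0,0.01,0,0,5]],
])

```text
t: 12.25
ee_pos: [0.6592, -0.0261, 0.1497]
ee_rot: [0.0, 0.5, 0.866, 0.0]
ft_force: [0.7, 0.8, 1.0]
opening: 1.001
finger_force: 0.0
```

```bash
python3 go.py .6596 -.0266 .014 29.9
```

```text
pos [ 0.6592 -0.0261  0.1497] ya 30.0 tilt [ 7.e-04  6.e-04 -1.e+00] tool shift mm [ -0.6  -0.  135.7] rz 0.1
after turn shift x -0.6 y 0.1 t 12.25 open 1.001241992281491
```

Call:
play_rows([
  [[0,0,0.016,0,0,0],[0,0,0.018,0,0,0],[0,0,0.018,0,0,0],[0,0,0.018,0,0,0],[0,0,0.018,0,0,0],[0,0,0.016,0,0,0],[0,0,0.016,0,0,0],[0,0,0.008,0,0,0],[0,0,0.006,0,0,0],[0,0,0,0,0,0]],
])

```text
t: 13.08
ee_pos: [0.6586, -0.0262, 0.0146]
ee_rot: [-0.001, 0.498, 0.867, -0.0]
ft_force: [-0.4, 0.4, -0.7]
opening: 1.0
finger_force: 0.0
```

Call:
play_rows([
  [[0,0,0,0,0,0],[0,0,0,0,0,0],[0,0,0,0,0,0],[0,0,0,0,0,0],[0,0,0,0,0,0],[0,0,0,0,0,0],[0,0,0,0,0,0],[0,0,0,0,0,0],[0,0,0,0,0,0],[0,0,0,0,0,0],[0,0,0,0,0,0],[0,0,0,0,0,0]],
], hand=1, force=40)

```text
t: 14.08
ee_pos: [0.6618, -0.0264, 0.0177]
ee_rot: [0.002, 0.498, 0.867, 0.002]
ft_force: [1.3, 0.1, 7.1]
opening: 0.397
finger_force: 39.2
```

Shut again, so tongs A is also free. It goes head-to-tail in the stock tray, studs towards far x.

Call:
play_rows([
  [[0,0,-0.008,0,0,0],[0,0,-0.012,0,0,0],[0,0,-0.02,0,0,0],[0,0,-0.02,0,0,0],[0,0,-0.02,0,0,0],[0,0,-0.02,0,0,0],[0,0,-0.02,0,0,0],[0,0,-0.02,0,0,0],[0,0,-0.02,0,0,0],[0,0,-0.01,0,0,0],[0,0,0,0,0,0]],
], force=60)

```text
t: 15.0
ee_pos: [0.6604, -0.0268, 0.1884]
ee_rot: [0.002, 0.498, 0.867, 0.001]
ft_force: [1.0, -1.5, -1.4]
opening: 0.384
finger_force: 59.7
```

```bash
python3 go.py .55 .297 .1 90
```

```text
pos [ 0.6604 -0.0268  0.1884] ya 30.2 tilt [ 4.7e-03  2.0e-04 -1.0e+00] tool shift mm [335.6  67.4  87.9] rz -59.8
after turn shift x 110.4 y 323.8 t 15.0 open 0.38427533152934795
```

Call:
play_rows([
  [[0.028,0.0055,0,0,0,0],[0.028,0.0055,0,0,0,0],[0.028,0.0055,0,0,0,0],[0.028,0.0055,0,0,0,0],[0.028,0.0055,0,0,0,0],[0.028,0.0055,0,0,0,0],[0.028,0.0055,0,0,0,0],[0.028,0.0055,0,0,0,0],[0.028,0.0055,0,0,0,0],[0.028,0.0055,0,0,0,0],[0.028,0.0055,0,0,0,0],[0.028,0.006,0,0,0,0]],
])

```text
t: 16.0
ee_pos: [0.5454, 0.2979, 0.1837]
ee_rot: [-0.001, 0.498, 0.867, -0.001]
ft_force: [-0.4, -0.1, -1.3]
opening: 0.381
finger_force: 59.7
```

Call:
play_rows([
  [[0,0,0,0,0,-6],[0,0,0,0,0,-6],[0,0,0,0,0,-6],[0,0,0,0,0,-6],[0,0,0,0,0,-6],[0,0,0,0,0,-6],[0,0,0.02,0,0,-6],[0,0,0.02,0,0,-6],[0,0,0.02,0,0,-6],[0,0,0.02,0,0,-6],[0,0,0.01,0,0,0],[0,0,0,0,0,0]],
])

```text
t: 17.0
ee_pos: [0.5446, 0.2957, 0.0915]
ee_rot: [-0.003, -0.001, 1.0, -0.002]
ft_force: [0.1, -0.6, -0.5]
opening: 0.385
finger_force: 59.8
```

```bash
python3 go.py .55 .297 .024 90
```

```text
pos [0.5446 0.2957 0.0915] ya 90.1 tilt [-0.0066 -0.0039 -1.    ] tool shift mm [-5.9  1.6 67.5] rz 0.1
after turn shift x -5.4 y 1.3 t 17.0 open 0.384640142733746
```

Call:
play_rows([
  [[-0.002,0,0.01,0,0,0],[-0.002,0,0.01,0,0,0],[0,0,0.01,0,0,0],[0,0,0.01,0,0,0],[0,0,0.01,0,0,0],[0,0,0.008,0,0,0],[0,0,0.005,0,0,0],[0,0,0.004,0,0,0],[0,0,0.002,0,0,0],[0,0,0,0,0,0],[0,0,0,0,0,0]],
])

```text
t: 17.92
ee_pos: [0.5515, 0.2975, 0.0266]
ee_rot: [0.0, -0.002, 1.0, 0.0]
ft_force: [-0.7, 0.1, -2.3]
opening: 0.384
finger_force: 59.8
```

Call:
play_rows([
  [[0,0,0.001,0,0,0],[0,0,0.001,0,0,0],[0,0,0,0,0,0],[0,0,0,0,0,0]],
])

```text
t: 18.25
ee_pos: [0.5513, 0.2974, 0.0245]
ee_rot: [0.0, -0.002, 1.0, 0.0]
ft_force: [1.1, -0.4, -1.5]
opening: 0.384
finger_force: 59.8
```

Call:
play_rows([
  [[0,0,0.001,0,0,0],[0,0,0.001,0,0,0],[0,0,0.001,0,0,0],[0,0,0,0,0,0],[0,0,0,0,0,0]],
])

```text
t: 18.67
ee_pos: [0.5514, 0.2974, 0.0219]
ee_rot: [0.0, -0.002, 1.0, 0.0]
ft_force: [-1.0, -1.5, 4.3]
opening: 0.384
finger_force: 60.1
```

Call:
play_rows([
  [[0,0,0.001,0,0,0],[0,0,0,0,0,0],[0,0,0,0,0,0]],
])

```text
t: 18.92
ee_pos: [0.5516, 0.2974, 0.0218]
ee_rot: [0.0, -0.002, 1.0, 0.0]
ft_force: [-3.2, -0.8, 9.2]
opening: 0.383
finger_force: 60.3
```

Call:
play_rows([
  [[0,0,0,0,0,0],[0,0,0,0,0,0],[0,0,0,0,0,0],[0,0,0,0,0,0],[0,0,0,0,0,0],[0,0,0,0,0,0]],
], hand=0.45)

```text
t: 19.42
ee_pos: [0.5512, 0.2973, 0.0201]
ee_rot: [-0.0, -0.002, 1.0, -0.0]
ft_force: [-0.2, -0.0, -0.1]
opening: 0.547
finger_force: 0.0
```

Call:
play_rows([
  [[0,0,-0.01,0,0,0],[0,0,-0.02,0,0,0],[0,0,-0.03,0,0,0],[0,0,-0.03,0,0,0],[0,0,-0.03,0,0,0],[0,0,-0.03,0,0,0],[0,0,-0.03,0,0,0]],
])

```text
t: 20.0
ee_pos: [0.5512, 0.2971, 0.2027]
ee_rot: [0.0, -0.002, 1.0, 0.0]
ft_force: [0.3, 0.8, -0.1]
opening: 0.548
finger_force: 0.0
```

```bash
python3 go.py .4784 -.0847 .15 -23.4
```

```text
pos [0.5512 0.2971 0.2027] ya 90.2 tilt [ 7.e-04  6.e-04 -1.e+00] tool shift mm [  74.5 -381.5   52.5] rz 113.6
after turn shift x -379.3 y 84.9 t 20.0 open 0.5476977831487717
```

Call:
play_rows([
  [[0.006,-0.032,0,0,0,0],[0.006,-0.032,0,0,0,0],[0.006,-0.032,0,0,0,0],[0.006,-0.032,0,0,0,0],[0.006,-0.032,0,0,0,0],[0.006,-0.032,0,0,0,0],[0.006,-0.032,0,0,0,0],[0.006,-0.032,0,0,0,0],[0.006,-0.032,0,0,0,0],[0.006,-0.032,0,0,0,0],[0.007,-0.031,0,0,0,0],[0.007,-0.031,0,0,0,0]],
], hand=0)

```text
t: 21.0
ee_pos: [0.4785, -0.0866, 0.2012]
ee_rot: [0.001, -0.002, 1.0, 0.0]
ft_force: [0.8, 0.9, -0.4]
opening: 0.999
finger_force: 0.0
```

Call:
play_rows([
  [[0,0,0,0,0,6],[0,0,0,0,0,6],[0,0,0,0,0,6],[0,0,0,0,0,6],[0,0,0,0,0,6],[0,0,0,0,0,6],[0,0,0,0,0,6],[0,0,0,0,0,6],[0,0,0,0,0,6],[0,0,0,0,0,6],[0,0,0,0,0,6],[0,0,0,0,0,6]],
])

```text
t: 22.0
ee_pos: [0.479, -0.085, 0.201]
ee_rot: [0.0, 0.588, 0.809, 0.001]
ft_force: [-0.2, 0.5, 0.2]
opening: 0.999
finger_force: 0.0
```

Call:
play_rows([
  [[0,0,0.01,0,0,6],[0,0,0.01,0,0,6],[0,0,0.01,0,0,6],[0,0,0.01,0,0,6],[0,0,0.01,0,0,6],[0,0,0,0,0,6],[0,0,0,0,0,6],[0,0,0,0,0,0]],
])

```text
t: 22.67
ee_pos: [0.479, -0.085, 0.1507]
ee_rot: [-0.0, 0.838, 0.546, 0.0]
ft_force: [1.2, -0.3, 0.7]
opening: 0.999
finger_force: 0.0
```

```bash
python3 go.py .4784 -.0847 .014 -23.4; python3 -c "
from h import *
p,d=grab('top','top3');m=camera_model('top')
for r in blobs(p,d,m,(85,225,174,290),.024,.046):print(r)"
```

```text
pos [ 0.479  -0.085   0.1507] ya -23.8 tilt [ 3.e-04  3.e-04 -1.e+00] tool shift mm [-1.000e-01 -7.000e-01  1.367e+02] rz -0.4
after turn shift x 0.0 y -0.7 t 22.6667 open 0.9992377440936875
(array([150.9, 230.2]), np.int32(32), array([0.5517, 0.3081, 0.03  ]), 0.0311)
(array([160.2, 230.2]), np.int32(31), array([0.5513, 0.286 , 0.03  ]), 0.0316)
(array([ 87.6, 281.8]), np.int32(33), array([0.4344, 0.4588, 0.03  ]), 0.032)
(array([ 96.9, 282.2]), np.int32(34), array([0.4329, 0.4365, 0.03  ]), 0.0331)
```

The two placed tongs are shut, with studs 22 mm apart and tops at about 32–33 mm. Down to tongs C.

Call:
play_rows([
  [[0,0,0.016,0,0,0],[0,0,0.018,0,0,0],[0,0,0.018,0,0,0],[0,0,0.018,0,0,0],[0,0,0.018,0,0,0],[0,0,0.016,0,0,0],[0,0,0.016,0,0,0],[0,0,0.008,0,0,0],[0,0,0.006,0,0,0],[0,0,0,0,0,0]],
])

```text
t: 23.55
ee_pos: [0.4787, -0.0849, 0.0158]
ee_rot: [-0.0, 0.837, 0.547, -0.0]
ft_force: [-1.0, 0.2, 0.4]
opening: 1.001
finger_force: 0.0
```

Call:
play_rows([
  [[0,0,0,0,0,0],[0,0,0,0,0,0],[0,0,0,0,0,0],[0,0,0,0,0,0],[0,0,0,0,0,0],[0,0,0,0,0,0],[0,0,0,0,0,0],[0,0,0,0,0,0],[0,0,0,0,0,0],[0,0,0,0,0,0],[0,0,0,0,0,0],[0,0,0,0,0,0]],
], hand=1, force=40)

```text
t: 24.55
ee_pos: [0.4798, -0.0847, 0.0177]
ee_rot: [-0.0, 0.837, 0.547, 0.001]
ft_force: [-2.1, 0.9, 8.2]
opening: 0.566
finger_force: 39.7
```

Opening 0.566 (about 49 mm), so tongs C is seized. It goes to the repair tray centre.

Call:
play_rows([
  [[0,0,-0.008,0,0,0],[0,0,-0.012,0,0,0],[0,0,-0.02,0,0,0],[0,0,-0.02,0,0,0],[0,0,-0.02,0,0,0],[0,0,-0.02,0,0,0],[0,0,-0.02,0,0,0],[0,0,-0.02,0,0,0],[0,0,-0.02,0,0,0],[0,0,-0.01,0,0,0],[0,0,0,0,0,0]],
], force=60)

```text
t: 25.47
ee_pos: [0.4806, -0.0853, 0.1886]
ee_rot: [0.001, 0.837, 0.547, 0.002]
ft_force: [0.3, -0.7, -2.3]
opening: 0.555
finger_force: 61.8
```

```bash
python3 go.py .55 -.379 .1 -85
```

```text
pos [ 0.4806 -0.0853  0.1886] ya -23.7 tilt [ 5.3e-03  8.0e-04 -1.0e+00] tool shift mm [-241.2  181.4   88.8] rz 61.3
after turn shift x 43.6 y 298.7 t 25.4667 open 0.5545537938885898
```

Call:
play_rows([
  [[-0.02,0.015,0,0,0,0],[-0.02,0.015,0,0,0,0],[-0.02,0.015,0,0,0,0],[-0.02,0.015,0,0,0,0],[-0.02,0.015,0,0,0,0],[-0.02,0.015,0,0,0,0],[-0.02,0.015,0,0,0,0],[-0.02,0.015,0,0,0,0],[-0.02,0.015,0,0,0,0],[-0.02,0.015,0,0,0,0],[-0.02,0.015,0,0,0,0],[-0.02,0.015,0,0,0,0]],
])

```text
t: 26.47
ee_pos: [0.5466, -0.3776, 0.1841]
ee_rot: [-0.001, 0.837, 0.547, -0.001]
ft_force: [0.7, -0.7, -1.6]
opening: 0.546
finger_force: 61.8
```

Call:
play_rows([
  [[0,0,0,0,0,6],[0,0,0,0,0,6],[0,0,0,0,0,6],[0,0,0,0,0,6],[0,0,0,0,0,6],[0,0,0,0,0,6],[0,0,0.02,0,0,6],[0,0,0.02,0,0,6],[0,0,0.02,0,0,6],[0,0,0.02,0,0,6],[0,0,0.01,0,0,1],[0,0,0,0,0,0]],
])

```text
t: 27.47
ee_pos: [0.5453, -0.3752, 0.0921]
ee_rot: [-0.002, 0.999, 0.047, -0.003]
ft_force: [0.5, 0.9, -1.9]
opening: 0.55
finger_force: 62.0
```

```bash
python3 go.py .55 -.379 .024 -85; python3 - <<'E'
from h import *
p,d=grab('side','side4');b=cv2.resize(p[100:240,300:500,::-1],(800,560));cv2.imwrite('pics/c4.png',b)
E
```

```text
pos [ 0.5453 -0.3752  0.0921] ya -84.6 tilt [-0.0063  0.0036 -1.    ] tool shift mm [ 4.8  4.6 68.1] rz 0.4
after turn shift x 4.4 y 4.2 t 27.4667 open 0.5496449961862959
```

View pics/c4.png

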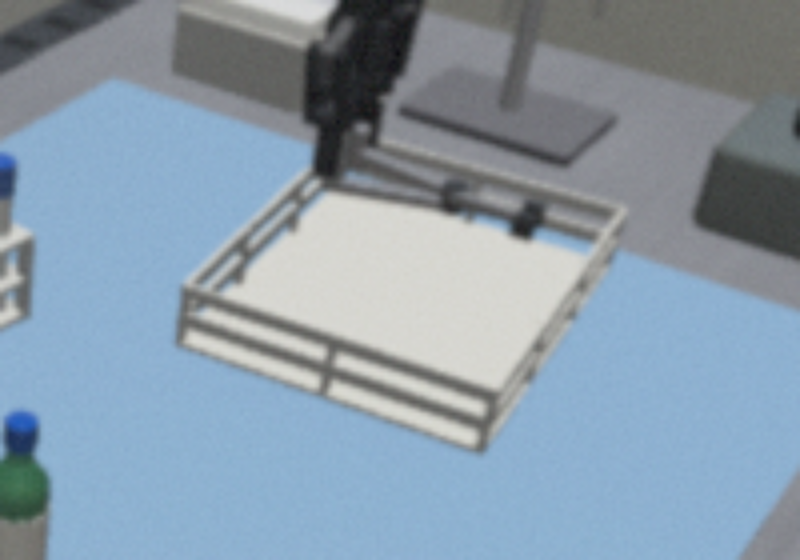

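The open tongs are held above the tray, rivet at about (460,195) in the crop. Being about 7 cm up, they project towards the far edge. Lowering.

Call:
play_rows([
  [[0.001,0,0.01,0,0,0],[0.001,0,0.01,0,0,0],[0,0,0.01,0,0,0],[0,0,0.01,0,0,0],[0,0,0.01,0,0,0],[0,0,0.008,0,0,0],[0,0,0.005,0,0,0],[0,0,0.004,0,0,0],[0,0,0.002,0,0,0],[0,0,0.001,0,0,0],[0,0,0.001,0,0,0],[0,0,0,0,0,0]],
])

```text
t: 28.52
ee_pos: [0.5494, -0.3771, 0.0255]
ee_rot: [0.0, 0.999, 0.046, 0.0]
ft_force: [-0.6, 0.6, -1.3]
opening: 0.551
finger_force: 61.9
```

Call:
play_rows([
  [[0,0,0.001,0,0,0],[0,0,0.001,0,0,0],[0,0,0,0,0,0],[0,0,0,0,0,0]],
])

```text
t: 28.85
ee_pos: [0.5492, -0.3769, 0.0233]
ee_rot: [-0.0, 0.999, 0.046, 0.0]
ft_force: [-0.3, 0.9, -2.2]
opening: 0.551
finger_force: 61.9
```

Call:
play_rows([
  [[0,0,0.001,0,0,0],[0,0,0.001,0,0,0],[0,0,0,0,0,0],[0,0,0,0,0,0]],
])

```text
t: 29.18
ee_pos: [0.5494, -0.3771, 0.0221]
ee_rot: [-0.0, 0.999, 0.046, 0.0]
ft_force: [-0.5, 1.9, 4.7]
opening: 0.554
finger_force: 62.5
```

Call:
play_rows([
  [[0,0,0.001,0,0,0],[0,0,0,0,0,0],[0,0,0,0,0,0]],
])

```text
t: 29.43
ee_pos: [0.5495, -0.3771, 0.022]
ee_rot: [-0.0, 0.999, 0.046, 0.001]
ft_force: [-2.4, 3.0, 10.7]
opening: 0.551
finger_force: 62.8
```

Call:
play_rows([
  [[0,0,0,0,0,0],[0,0,0,0,0,0],[0,0,0,0,0,0],[0,0,0,0,0,0],[0,0,0,0,0,0],[0,0,0,0,0,0]],
], hand=0.25)

```text
t: 29.93
ee_pos: [0.5491, -0.3769, 0.02]
ee_rot: [-0.0, 0.999, 0.046, -0.0]
ft_force: [0.4, 0.3, 0.5]
opening: 0.749
finger_force: 0.0
```

Call:
play_rows([
  [[0,0,-0.01,0,0,0],[0,0,-0.02,0,0,0],[0,0,-0.03,0,0,0],[0,0,-0.03,0,0,0],[0,0,-0.03,0,0,0],[0,0,-0.03,0,0,0],[0,0,-0.03,0,0,0],[0,0,-0.03,0,0,0]],
])

```text
t: 30.6
ee_pos: [0.5488, -0.3771, 0.2326]
ee_rot: [0.0, 0.999, 0.046, 0.0]
ft_force: [0.2, 1.0, 0.2]
opening: 0.749
finger_force: 0.0
```

Call:
play_rows([
  [[-0.02,-0.03,0,0,0,0],[-0.02,-0.03,0,0,0,0],[-0.02,-0.03,0,0,0,0],[-0.02,-0.03,0,0,0,0],[-0.02,-0.03,0,0,0,0],[-0.02,-0.03,0,0,0,0],[-0.02,-0.03,0,0,0,0],[-0.02,-0.03,0,0,0,0],[0,0,0,0,0,0],[0,0,0,0,0,0]],
])

```text
t: 31.43
ee_pos: [0.3815, -0.1682, 0.2329]
ee_rot: [-0.005, 0.999, 0.047, -0.0]
ft_force: [0.5, 0.1, 0.4]
opening: 0.747
finger_force: 0.0
```

```bash
python3 - <<'E'
from h import *
p,d=grab('top','top5');m=camera_model('top')
for r in blobs(p,d,m,(85,225,174,290),.024,.046)+blobs(p,d,m,(390,215,492,285),.026,.046):print(r)
cv2.imwrite('pics/top5b.png',np.clip(cv2.resize(p[100:320,50:530,::-1],(800,367))*1.4,0,255).astype(np.uint8))
E
```

```text
(array([151. , 230.1]), np.int32(32), array([0.5521, 0.3079, 0.03  ]), 0.0322)
(array([160.2, 230.2]), np.int32(31), array([0.5513, 0.286 , 0.03  ]), 0.0329)
(array([ 87.7, 281.7]), np.int32(34), array([0.4347, 0.4586, 0.03  ]), 0.0318)
(array([ 96.9, 282.2]), np.int32(34), array([0.4329, 0.4365, 0.03  ]), 0.033)
(array([449.3, 223. ]), np.int32(28), array([ 0.5491, -0.3946,  0.03  ]), 0.0312)
(array([434.1, 224.8]), np.int32(32), array([ 0.5458, -0.3583,  0.03  ]), 0.0317)
(array([390.4, 259.1]), np.int32(8), array([ 0.4688, -0.251 ,  0.03  ]), 0.0441)
(array([391.7, 274.4]), np.int32(51), array([ 0.4334, -0.2524,  0.03  ]), 0.0434)
```

View pics/top5b.png

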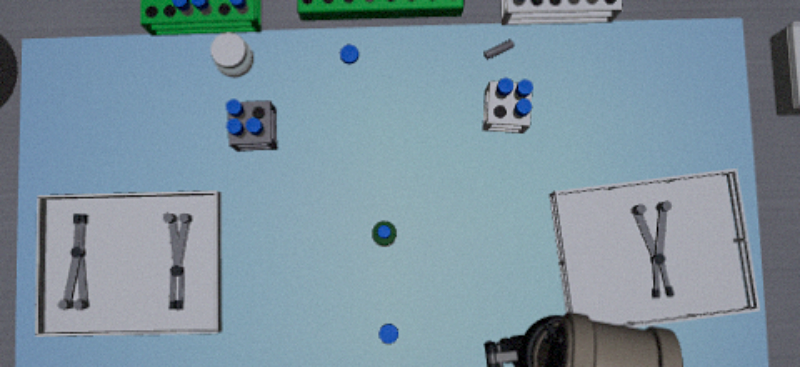

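The view shows two shut tongs flat in the stock tray at (75,260) and (177,260), and the open seized one in the repair tray at (655,250). The bystanders are in place and the arm is clear.

```bash
python3 -c "
from station import ctrl
print(ctrl.finish_job())"
```

```text
the job is handed in; nothing more can be done
None
```

The job is handed in at about 31 s: two tongs shut when pinched and lie shut in the stock tray, the third is seized and lies open in the repair tray, and the last picture shows the bystanders where they were.

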